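# Ease the spring clip off the foot roller's axle

### The arm

A 6-joint arm with a two-finger parallel gripper is mounted at the origin on the work surface. World frame = base frame: x ahead of the robot, y to its left, z up, the work surface at z = 0. Lengths are in m, angles in rad, forces in N, time in s.
With the tool pointing down it reaches from about 0.375 to 0.9 m from the base axis. Payload 3.1 kg.
Tool frame: the origin (TCP) lies at the very end of the fingers, on their centre line; the grasp point (between the pads) lies env.pinch_z behind it (env.pinch_z is the distance from the TCP to the grasp point, in m); z points along the fingers, y is the line along which they close (so a half turn about z gives the same grasp; the last joint's range is limited). The gripper opens to 85 mm and grips with 20 to 120 N. Pads are 22 mm wide; open, the fingers measure 114 mm over their backs; the gripper's body (76 mm by 85 mm) begins 54 mm behind the grasp point. The pads swing forward as they close: fully open they stand 13 mm farther back than shut.
Start: joints at [-1.488, 0.527, 1.433, -0, 1.181, -0.178], TCP at [0.161, -0.604, 0.231] pointing down, gripper open.
Joint ranges: [-3.08, 3.08], [-0.75, 2.2], [0.22, 2.44], [-1.43, 4.57], [0, 2.65], [-2.85, 2.85]. Speed limits (rad/s): [2.79, 2.79, 3.14, 3.14, 3.14, 3.14].

### API

Orientations are given as a unit quaternion [w, x, y, z].
In Python, from rig import env gives the robot as it stands.
- The arm moves only by the tool servo_tool, never from a script. Its argument "moves" is a list of rows, each a list of 5 numbers: the shift along the tool's x, y, z in units of 25 mm (1.0 is 25 mm), then the turn about the tool's z in units of 5 degrees (1.0 is 5 degrees), then the finger opening in mm, from 0 to 85.4. A call has 1 to 8 rows; each row shifts and turns the commanded pose from where the row before left it, along the tool's axes as they then stand; what a row does not reach is not made up. A row lasts 1/12 s, in which the tool goes at most 41.7 mm and 7.16 degrees, less where a joint would pass 70% of its speed; a pose out of reach is approached as far as the arm can. A call is refused whole if a number of a shift passes 1 or a number of a turn 1, either way. A call with a gripper value outside its range is refused whole. The fingers move at their own pace and stop on an object; "force" is the grip in N (left out, the last holds). Time passes only in rows, so rows that do not move let the fingers close. It gives the time, the measured TCP pose, the force, the opening and the grip force at its end, in the units of the state.
- env.get_obs(): the state, without advancing time (a new reading comes with each control period).
- env.capture(name): name is "side" or "top" or "wrist"; returns a dict with "frame" (384x512x3 uint8, blue, green, red), "mtx" (3x3 intrinsics, pixels), "rvec" (rotation vector, rad) and "tvec" (3), from world to camera coordinates, as OpenCV has them. Camera axes: x right, y down, z forward; pixel columns grow to the right and rows downward; lengths in m; the calibration is good to about 2 mm. A picture is of the moment at which its call begins. There is no depth.
- env.close_job(): hands the job in; it is judged then, once.
The state is a dict: "time_s": time; "q": joint angles; "dq": joint speeds; "joint_efforts": joint torques, N m; "position": TCP position; "tcp_rot": TCP orientation; "contact_force": force on the tool from outside, world axes, zero at the start; "wrist_torque": the same for the moment, N m; "opening": finger opening in m; "grip_force": force on a finger pad.
Only numpy, scipy, OpenCV 4.12 (cv2) and the standard library are available. Lean on these libraries where they do the work, as an engineer would, in place of code of your own. Each camera call takes 0.05 s, during which the arm holds its last target. There are 200 camera calls.

### The job

The foot roller has to come apart for washing: take the nylon wedge from the bamboo tray, lay the flat of its blade on top of the free end of the roller's axle and, pressing it lightly down with 2 or 3 newtons, slide it along, under the turned-up lip of the spring clip, until the clip is forced up and springs off onto the wedge. Carry it clear on the wedge and lay wedge and clip down gently on the tray, flat on the slats. Push with care, without ramming or leaning hard on clip or roller, do not pull at the clip with the gripper while it is on the axle, and leave everything else where it stands.

Things in the scene. Friction and masses are not known exactly. Their poses are not given: they have to be found in the camera images.
- roller: Foot massage roller, fixed, on feet that hold it 0 to 8 mm higher from case to case. Origin under its board's centre, z up. Two wooden cheeks, 78 mm high. The steel axle runs along its y, centre at z = 60 mm, 18 mm thick, and sticks out 72 mm beyond the -y cheek (cheek's face y = -108, axle's free end y = -180 mm). From 22 to 38 mm in from that end it has a neck, 14 mm thick.
- clip: Aluminium saddle clip on the axle. Origin: centre of its crown's underside, at start on the axle's top line (z = 69 in the roller's frame), 30 mm in from the free end; axes at start as the roller's. Crown 24 (x) x 21 (y) x 2 mm; its outer, -y edge is a turned-up lip that from y = -10 to -15 mm rises 2.3 mm. Two sprung legs, 20 mm apart, hook under the neck and reach 20 mm below the crown.
- wedge: Dark nylon wedge, 135 mm long, flat underside, on the tray; smooth, about 65 g. Origin: underside below the middle of the handle; x towards the tip, z up. Handle 60 x 18 x 26 mm high (x -30 to 30, upright sides to grip). Blade 12 mm wide: 16 mm thick up to x = 53, then its top slopes down to 2 mm at the tip, x = 105 mm.
- wedge_tip (a point): middle of the tip edge on the wedge's underside, 105 mm ahead of its origin; axes as the wedge's. The clip springs off with this point some 52 to 64 mm in from the axle's free end, under a push of 5 to 15 N; its crown then sits about 12 mm higher than at start, its legs holding on to the blade
- tray: Bamboo slat tray, 380 (x) x 300 (y) mm, fixed, rim 22 mm high. Origin: centre of its underside on the counter; the slats' top is 12 mm up. The wedge lies on its near left part, which is free of other things
- organizer: weekly pill organizer, pale grey, 164 x 36 x 25 mm, at the far edge of the tray; not part of the job. Origin: centre of its underside
- tumbler: glass tumbler, 95 mm high, 68 mm across the rim, on the tray; not part of the job. Origin: centre of its underside
- pill_bottle: amber pill bottle with a white twist cap, 60 mm high, 41 mm across, on the tray; not part of the job. Origin: centre of its underside
- peg_clip: aluminium clothes-peg clip, 74 x 12 x 10 mm, lying flat on the tray; not the clip of this job. Origin: centre of its underside
- cream_jar: squat white cream jar with a metal lid, 46 mm high, 66 mm across, on the counter; not part of the job. Origin: centre of its underside
- massage_stick: hand massage stick with a wooden handle and four wooden discs, about 200 mm long, on the counter; not part of the job
- lotion: white lotion jar, 130 mm high, 54 mm across, on the counter; not part of the job. Origin: centre of its underside
Mind the look-alikes: they are no part of the job. What is meant by the wedge is not turquoise, and is the smaller of those in its own colour. Of the things shaped like the clip, the aluminium one is meant.

How it is judged:
On the way, in this order (a step that is already met when the one before it is completed fails the run):
1. the wedge rests with light pressure on the free end of the axle, short of the clip (contact force between wedge and roller above 1.5 N and contact force between wedge and clip below 0.05 N and y of wedge_tip in the frame of roller between -0.181 and -0.155 m and z of wedge_tip in the frame of roller above 0.066 m and x of clip in the frame of roller between -0.02 and 0.02 m and y of clip in the frame of roller between -0.185 and -0.115 m and z of clip in the frame of roller between 0.055 and 0.077 m), for 0.2 s.
2. the wedge's tip is pressed in under the crown of the clip, which is still on the axle (contact force between wedge and clip above 1 N and y of wedge_tip in the frame of clip above -0.01 m and x of wedge_tip in the frame of clip between -0.009 and 0.009 m and x of clip in the frame of roller between -0.02 and 0.02 m and y of clip in the frame of roller between -0.185 and -0.115 m and z of clip in the frame of roller between 0.055 and 0.077 m), for 0.1 s.
3. the clip rides on the wedge, clear above the axle, not held by the fingers (contact force between wedge and clip above 0.05 N and contact force between the fingers and clip below 0.1 N and z of clip in the frame of roller above 0.1 m), for 0.2 s.
At the end, for the whole second after the job is handed in: clip and wedge both lie at rest on the slats of the tray, inside its rim (wedge's underside less than 18 mm and clip's crown less than 38 mm above the slats), let go (x of clip in the frame of tray between -0.18 and 0.18 m and y of clip in the frame of tray between -0.14 and 0.14 m and z of clip in the frame of tray between 0.011 and 0.05 m and linear speed of each of clip, wedge below 0.02 m/s and x of wedge in the frame of tray between -0.18 and 0.18 m and y of wedge in the frame of tray between -0.14 and 0.14 m and z of wedge in the frame of tray between 0.008 and 0.03 m); the robot touches nothing.
It fails at once if the fingers press or pull at the clip (over 2 N) while it is on the axle (contact force between the fingers and clip above 2 N and (x of clip in the frame of roller between -0.02 and 0.02 m and y of clip in the frame of roller between -0.185 and -0.115 m and z of clip in the frame of roller between 0.055 and 0.077 m)).
It fails at once if the wedge rams or strains the roller, or the clip on its axle, with over 25 N (contact force between wedge and roller above 25 N or (contact force between wedge and clip above 25 N and (x of clip in the frame of roller between -0.02 and 0.02 m and y of clip in the frame of roller between -0.185 and -0.115 m and z of clip in the frame of roller between 0.055 and 0.077 m) and z of clip in the frame of roller below 0.076 m)).
It fails at once if the wedge bumps or leans on the axle with over 7 N before it is under the clip (contact force between wedge and roller above 7 N and contact force between wedge and clip below 0.05 N and (x of clip in the frame of roller between -0.02 and 0.02 m and y of clip in the frame of roller between -0.185 and -0.115 m and z of clip in the frame of roller between 0.055 and 0.077 m)).
It fails at once if the wedge or the clip is slammed down on the tray (over 30 N) (contact force between any of wedge, clip and tray above 30 N).
It fails at once if another thing is moved by more than 20 mm (distance of any of organizer, tumbler, pill_bottle, peg_clip, cream_jar, massage_stick, lotion from where it was at the start of the episode above 0.02 m).
It also fails if it takes over 72 s, if anything falls off the work surface, if the arm or the gripper's body presses on something with over 40 N, if the wrist force passes 120 N, or if a joint passes its speed limit or range.

## Working session

There is one attempt and no reset: what is moved stays moved. The work goes in short steps, Python scripts to look and compute and a tool call to move; the robot and the scene stay as the last step left them, time stands still between calls to the robot, and variables do not carry over. Pictures are saved under pics/ and viewed, at most 14 in all, crops included, and the job is handed in when it is done.

Besides the shell and the picture viewer there is one more tool, called after "Request:" as name(argument=value, ...) on one line, values as JSON. servo_tool: Moves the arm, as the interface text tells. Its arguments: {"type":"object","properties":{"moves":{"type":"array"},"force":{"type":"number"}},"required":["moves"]}

```bash
ls; mkdir -p pics; cat > h.py <<'E'
import numpy as np, cv2
from rig import env
from scipy.spatial.transform import Rotation as R
def cap(n,f=None):
    c=env.capture(n)
    if f: cv2.imwrite('pics/'+f,c['frame'])
    np.savez('/tmp/'+n+'.npz',**{k:np.array(v) for k,v in c.items()})
    return c
def load(n): return dict(np.load('/tmp/'+n+'.npz'))
def ray(c,p):
    Rm=cv2.Rodrigues(np.array(c['rvec'],float))[0]; t=np.array(c['tvec'],float).ravel()
    d=Rm.T@np.linalg.inv(c['mtx'])@np.array([p[0],p[1],1.]); return -Rm.T@t,d
def onz(c,p,z):
    o,d=ray(c,p); return o+d*(z-o[2])/d[2]
def two(c1,p1,c2,p2):
    o1,d1=ray(c1,p1);o2,d2=ray(c2,p2)
    s=np.linalg.lstsq(np.c_[d1,-d2],o2-o1,rcond=None)[0]
    a=o1+d1*s[0];b=o2+d2*s[1]; return (a+b)/2,np.linalg.norm(a-b)
def px(c,P): return cv2.projectPoints(np.array([P],float),np.array(c['rvec'],float),np.array(c['tvec'],float),c['mtx'],None)[0].ravel()
E
python3 - <<'E'
from h import *
for n in('side','top','wrist'): cap(n,n+'0.png')
a=cv2.imread('pics/side0.png');b=cv2.imread('pics/top0.png')
cv2.imwrite('pics/s.png',a);
print(env.pinch_z); o=env.get_obs();print(o['position'],o['tcp_rot'],o['contact_force'],o['time_s'])
for n in('side','top'):
    print(n,ray(load(n),(256,192)))
E
```

```text
pics
0.0187
[ 0.16112486 -0.60328655  0.23054855] [-8.64121659e-04  9.91514353e-01  1.29994378e-01  5.31887207e-05] [-0.59811271 -1.17545162 -0.20637931] 0.15
side (array([0.4676818 , 0.68954206, 0.7729964 ]), array([ 0.06486626, -0.74269888, -0.66649996]))
top (array([ 0.34696915, -0.09388233,  1.19885981]), array([ 0.14180041,  0.01333008, -0.9898332 ]))
```

View pics/top0.png

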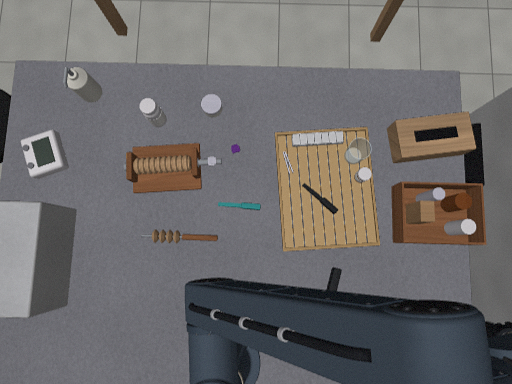

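View pics/side0.png

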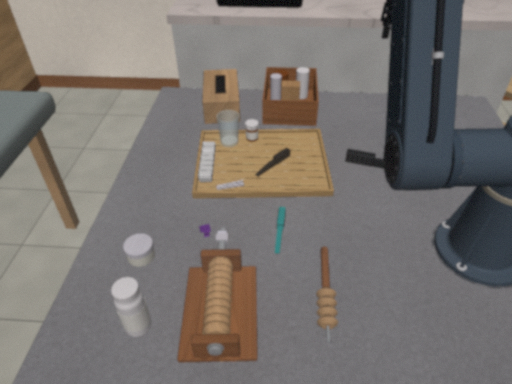

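The top view shows these candidates:
- **Wedges:** a dark wedge on the tray at (320,198) with its tip at (303,185), another dark one on the counter at (335,280), and a turquoise one at (240,206).
- **Clip-like things:** the aluminium clip on the axle at (210,160), a purple one at (236,149), and the peg clip at (288,162).

I choose the tray's dark wedge and the axle's aluminium clip. Next I'll measure both and check a close crop.

```bash
python3 - <<'E'
from h import *
c=load('top');f=c['frame']
def blobs(m,z,name,box):
    m=m.astype(np.uint8);k=np.zeros_like(m);x0,y0,x1,y1=box;k[y0:y1,x0:x1]=1;m=m*k
    n,l,s,ce=cv2.connectedComponentsWithStats(m)
    i=1+np.argmax(s[1:,4]);ys,xs=np.where(l==i)
    r=cv2.minAreaRect(np.c_[xs,ys].astype(np.float32));b=cv2.boxPoints(r)
    print(name,s[i],ce[i].round(1),[onz(c,p,z).round(4)[:2].tolist() for p in b])
    return xs,ys
g=f.max(2)
xs,ys=blobs((g<70),.02,'wedge',(280,170,360,230))
P=np.array([onz(c,(x,y),.022)[:2] for x,y in zip(xs,ys)])
m=P.mean(0);u=np.linalg.svd(P-m)[2][0];u*=np.sign(u[0]);t=(P-m)@u
print('axis',u,np.degrees(np.arctan2(u[1],u[0])),'ends',m+u*t.min(),m+u*t.max(),t.max()-t.min())
hsv=cv2.cvtColor(f,cv2.COLOR_BGR2HSV)
for p in [(277,132),(367,128),(379,244),(285,249)]: print('tray',onz(c,p,.022).round(3))
for p in [(221,161),(200,161),(134,146),(200,144),(201,188),(134,192)]: print('rol',p,onz(c,p,.069).round(3),onz(c,p,.015).round(3))
A=cv2.resize(f[130:215,195:355],None,fx=5,fy=5,interpolation=cv2.INTER_CUBIC)
cv2.imwrite('pics/crop1.png',A[:600,:800])
E
```

```text
wedge [303 184  35  30 208] [321.8 199.7] [[0.5372, -0.2195], [0.5533, -0.2323], [0.469, -0.3358], [0.4532, -0.3229]]
axis [0.62895843 0.77743893] 51.02668063662816 ends [ 0.46093609 -0.32898786] [ 0.54468578 -0.22546708] 0.13315615870143593
tray [ 0.713 -0.14   0.022]
tray [ 0.733 -0.43   0.022]
tray [ 0.363 -0.461  0.022]
tray [ 0.341 -0.172  0.022]
rol (221, 161) [0.602 0.031 0.069] [0.614 0.037 0.015]
rol (200, 161) [0.6   0.095 0.069] [0.612 0.104 0.015]
rol (134, 146) [0.642 0.301 0.069] [0.656 0.32  0.015]
rol (200, 144) [0.654 0.098 0.069] [0.668 0.107 0.015]
rol (201, 188) [0.517 0.088 0.069] [0.525 0.097 0.015]
rol (134, 192) [0.499 0.29  0.069] [0.507 0.309 0.015]
```

View pics/crop1.png

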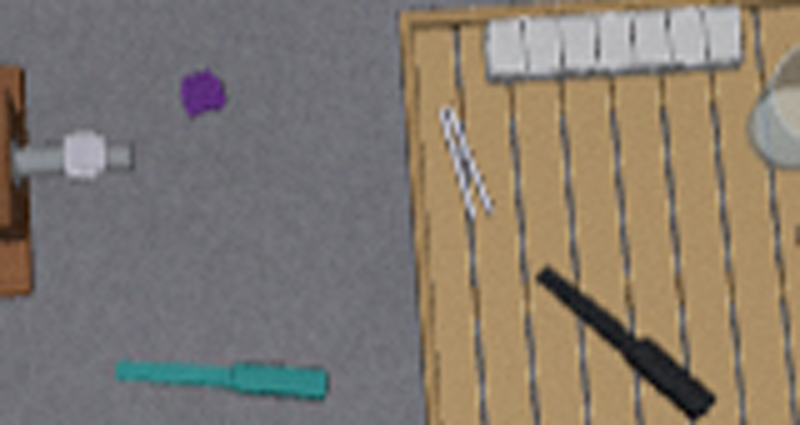

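The crop confirms it: the dark wedge on the tray is about 133 mm long, with its tip at (545,272) in the crop and its handle at the lower right. The clip sits on the axle at crop (85,155), with purple and turquoise decoys nearby. Now I'll move.

Request:
servo_tool(moves=[[0,0,0,-0.9,85],[0,0,0,-0.9,85],[0,0,0,-0.9,85],[0,0,0,-0.9,85],[0,0,0,-0.9,85],[0,0,0,-0.9,85],[0,0,0,-0.9,85],[0,0,0,-0.9,85]])

```text
time_s: 0.82
position: [0.1612, -0.6035, 0.2309]
tcp_rot: [-0.0, 0.902, 0.432, 0.0]
contact_force: [0.3, -0.5, 0.0]
opening: 0.0852
grip_force: 0.0
```

Request:
servo_tool(moves=[[1,0.1,0,0,85],[1,0.1,0,0,85],[1,0.1,0,0,85],[1,0.1,0,0,85],[1,0.1,0,0,85],[1,0.1,0,0,85],[1,0.2,0,0,85],[1,0.2,0,0,85]])

```text
time_s: 1.48
position: [0.3072, -0.4631, 0.2311]
tcp_rot: [-0.0, 0.903, 0.43, 0.0]
contact_force: [0.5, 0.2, 0.1]
opening: 0.0846
grip_force: 0.0
```

Request:
servo_tool(moves=[[1,0.2,0,0,85],[1,0.2,0,0,85],[1,0.2,0,0,85],[1,0.2,0,0,85],[1,0.2,0,0,85],[1,0.2,0,0,85],[1,0.2,0,0,85],[0,0,0,0,85]])

```text
time_s: 2.15
position: [0.4467, -0.3472, 0.2311]
tcp_rot: [-0.001, 0.902, 0.432, 0.001]
contact_force: [0.7, -0.1, 0.9]
opening: 0.0849
grip_force: 0.0
```

```bash
python3 - <<'E'
from h import *
c=cap('wrist','w1.png');cap('side','s1.png');o=env.get_obs();print(o['position'],R.from_quat(np.roll(o['tcp_rot'],-1)).as_matrix().round(3),o['contact_force'])
Rt=R.from_quat(np.roll(o['tcp_rot'],-1)).as_matrix()
co,d=ray(c,(256,192));print('cam in tool',Rt.T@(co-o['position']),Rt.T@d)
print(px(c,(.48,-.306,.012)),px(c,(.545,-.225,.012)))
E
```

```text
[ 0.44440333 -0.34967454  0.23103784] [[ 0.628  0.778 -0.001]
 [ 0.778 -0.628  0.   ]
 [-0.    -0.001 -1.   ]] [ 0.0444838  -0.01094197 -0.13548116]
cam in tool [ 0.071451   -0.00027283 -0.14385645] [-0.25915439  0.00357924  0.96584896]
[255.53605185 115.33450818] [255.41358196   4.00213447]
```

View pics/w1.png

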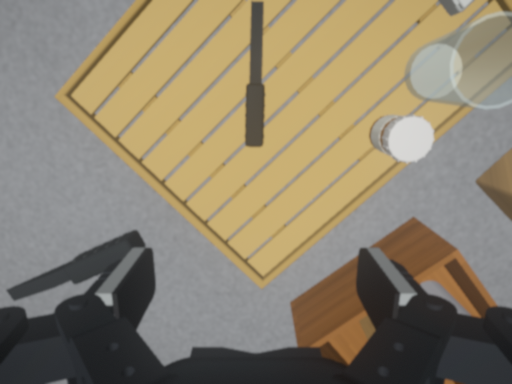

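The wrist view shows the wedge nearly aligned with the tool. Its tip is at (257,2), and the handle runs from (256,84) to (255,147). The bigger dark decoy is at lower left.

```bash
python3 - <<'E'
from h import *
c=load('wrist');g=c['frame'].max(2).astype(int);o=env.get_obs()
m=(g<90).astype(np.uint8);m[200:]=0;m[:,:200]=0;m[:,320:]=0
n,l,s,ce=cv2.connectedComponentsWithStats(m);i=1+np.argmax(s[1:,4]);print(s[i],ce[i])
w=[(y,)+tuple(np.where(l[y]==i)[0][[0,-1]]) for y in range(s[i][1],s[i][1]+s[i][3],8)];print(w)
Rt=R.from_quat(np.roll(o['tcp_rot'],-1)).as_matrix()
def mid(y): a=np.where(l[y]==i)[0];return ((a[0]+a[-1])/2,y)
y1=s[i][1]+s[i][3]-1
back=onz(c,(mid(y1-3)[0],y1+.5),.014);tip=onz(c,mid(s[i][1]+1),.013)
print('back',back,'tip',tip,np.linalg.norm(tip-back),'yaw',np.degrees(np.arctan2(*(tip-back)[1::-1])))
print('handle tops',onz(c,mid(y1-15),.038),onz(c,mid(95),.038))
d=(tip-back)[:2];d/=np.linalg.norm(d);H=back[:2]+.03*d;print('H',H,'tool delta',Rt.T@(np.r_[H,.034]-o['position']))
t=load('top')
E
```

```text
[ 247    3   17  142 1672] [255.1208134  81.8187799]
[(3, np.int64(253), np.int64(261)), (11, np.int64(252), np.int64(261)), (19, np.int64(252), np.int64(261)), (27, np.int64(252), np.int64(260)), (35, np.int64(252), np.int64(260)), (43, np.int64(252), np.int64(260)), (51, np.int64(252), np.int64(260)), (59, np.int64(252), np.int64(259)), (67, np.int64(252), np.int64(259)), (75, np.int64(252), np.int64(259)), (83, np.int64(251), np.int64(260)), (91, np.int64(248), np.int64(262)), (99, np.int64(247), np.int64(262)), (107, np.int64(247), np.int64(262)), (115, np.int64(247), np.int64(262)), (123, np.int64(247), np.int64(262)), (131, np.int64(247), np.int64(261)), (139, np.int64(247), np.int64(261))]
back [ 0.45957284 -0.32796649  0.014     ] tip [ 0.54602656 -0.22613686  0.013     ] 0.1335833779300248 yaw 49.66862518398598
handle tops [ 0.47136658 -0.31430349  0.038     ] [ 0.49204878 -0.29016328  0.038     ]
H [ 0.47898906 -0.30509707] tool delta [ 0.05647367 -0.0009722   0.19702033]
```

Request:
servo_tool(moves=[[0.76,0,0.8,0.28,50],[0.75,0,0.9,0,50],[0.75,-0.04,1,0,50],[0,0,1,0,50],[0,0,1,0,50],[0,0,1,0,50],[0,0,1,0,50],[0,0,0.6,0,50]])

```text
time_s: 2.92
position: [0.4777, -0.3068, 0.0463]
tcp_rot: [-0.002, 0.908, 0.418, -0.001]
contact_force: [-0.1, -0.1, -0.4]
opening: 0.0502
grip_force: 0.0
```

Request:
servo_tool(moves=[[0,0,0.5,0,50],[0,0,0.4,0,50],[0,0,0.25,0,50],[0,0,0.15,0,50],[0,0,0,0,50],[0,0,0,0,50]])

```text
time_s: 3.42
position: [0.4798, -0.307, 0.0167]
tcp_rot: [0.0, 0.908, 0.419, 0.0]
contact_force: [0.4, 0.5, -0.1]
opening: 0.0499
grip_force: 0.0
```

Request:
servo_tool(force=70, moves=[[0,0,0.07,0,40],[0,0,0,0,30],[0,0,0,0,22],[0,0,0,0,10],[0,0,0,0,10],[0,0,0,0,10],[0,0,0,0,10],[0,0,0,0,10]])

```text
time_s: 4.08
position: [0.48, -0.3067, 0.0153]
tcp_rot: [0.001, 0.908, 0.419, 0.0]
contact_force: [-0.1, 0.2, 5.3]
opening: 0.0165
grip_force: 70.3
```

Request:
servo_tool(force=100, moves=[[0,0,0,0,10],[0,0,-0.2,0,10],[0,0,-0.6,0,10],[0,0,-0.8,0,10],[0,0,-0.8,0,10],[0,0,-0.8,0,10],[0,0,-1,0,10],[0,0,-1,0,10]])

```text
time_s: 4.75
position: [0.4789, -0.3059, 0.1451]
tcp_rot: [-0.001, 0.908, 0.419, -0.0]
contact_force: [0.3, -0.3, -0.6]
opening: 0.0155
grip_force: 97.6
```

Request:
servo_tool(moves=[[0,0,0,-0.9,10],[0,0,0,-1,10],[0,0,0,-1,10],[0,0,0,-1,10],[0,0,0,-1,10],[0,0,0,-1,10],[0,0,0,-1,10],[0,0,0,-1,10]])

```text
time_s: 5.42
position: [0.4792, -0.3061, 0.1443]
tcp_rot: [-0.001, 0.711, 0.703, -0.0]
contact_force: [-0.7, -0.1, -0.8]
opening: 0.0159
grip_force: 97.6
```

Request:
servo_tool(moves=[[0,0,0,-0.8,10],[0.7,0.6,0,0,10],[0.9,0.7,0,0,10],[0.9,0.7,0,0,10],[0.9,0.7,0,0,10],[0.9,0.7,0,0,10],[0.9,0.7,0,0,10],[0.9,0.6,0,0,10]])

```text
time_s: 6.08
position: [0.5895, -0.1466, 0.1443]
tcp_rot: [-0.0, 0.688, 0.726, -0.0]
contact_force: [1.1, -0.2, -1.3]
opening: 0.0161
grip_force: 97.7
```

Request:
servo_tool(moves=[[0.7,0,0,0,10],[0.4,0,0,0,10],[0,0,0,0,10],[0,0,0,0,10]])

```text
time_s: 6.42
position: [0.5868, -0.1205, 0.1444]
tcp_rot: [-0.0, 0.688, 0.726, -0.0]
contact_force: [-0.3, -0.6, -0.3]
opening: 0.016
grip_force: 97.8
```

```bash
python3 - <<'E'
from h import *
c=cap('wrist','w2.png');s=cap('side','s2.png');o=env.get_obs();print(o['position'],o['tcp_rot'],o['contact_force'],o['opening'],o['grip_force'])
A=s['frame'];B=c['frame']
p=px(s,(.604,.03,.07));x,y=int(p[0])-50,int(p[1])-50;print(x,y)
S=cv2.resize(A[y:y+100,x:x+100],(384,384),interpolation=cv2.INTER_CUBIC)
cv2.imwrite('pics/v2.png',cv2.resize(np.hstack([B,S[:, :]]),None,fx=.89,fy=.89))
E
```

```text
[ 0.58721229 -0.12171707  0.14458782] [ 2.19606975e-04  6.88452584e-01  7.25281299e-01 -1.68262300e-04] [-0.09732796 -0.25588564  0.12501907] 0.016219068321976126 97.76875734329224
172 176
```

View pics/v2.png

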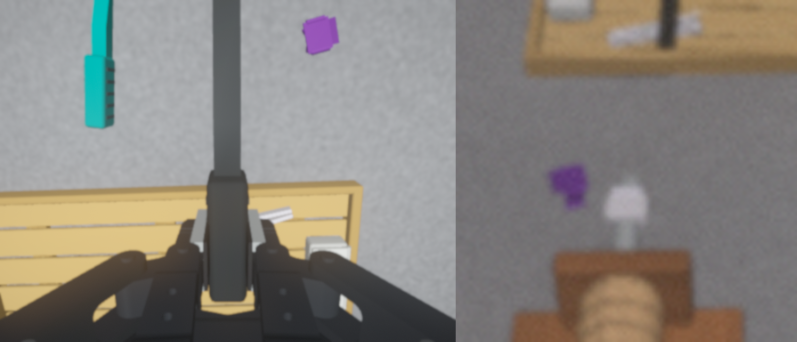

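Request:
servo_tool(moves=[[0,-0.3,-1,0,10],[0.4,-0.3,-1,0,10],[0.9,-0.3,-0.2,0,10],[0.9,0,0,0,10],[0.9,0,0,0,10],[0.9,0,0,0,10],[0.6,0,0,0,10],[0,0,0,0,10]])

```text
time_s: 7.18
position: [0.5581, -0.0056, 0.1997]
tcp_rot: [-0.001, 0.688, 0.726, 0.0]
contact_force: [-0.5, -0.2, -0.8]
opening: 0.0164
grip_force: 97.8
```

Request:
servo_tool(moves=[[0,0,0,0,10],[0,0,0,0,10]])

```text
time_s: 7.35
position: [0.5592, -0.0084, 0.1997]
tcp_rot: [0.0, 0.689, 0.725, -0.0]
contact_force: [-0.1, 0.1, -1.3]
opening: 0.0163
grip_force: 97.8
```

```bash
python3 - <<'E'
from h import *
c=cap('wrist','w3.png');o=env.get_obs();np.savez('/tmp/o3',p=o['position'],q=o['tcp_rot']);print(o['position'],o['tcp_rot'],o['contact_force'])
cv2.imwrite('pics/v3.png',cv2.resize(c['frame'],None,fx=1.5,fy=1.5))
E
```

```text
[ 0.55918755 -0.00849083  0.19962801] [ 4.15640076e-04  6.88692383e-01  7.25053533e-01 -5.44214898e-05] [ 0.30407441 -0.11276866 -0.07229193]
```

View pics/v3.png

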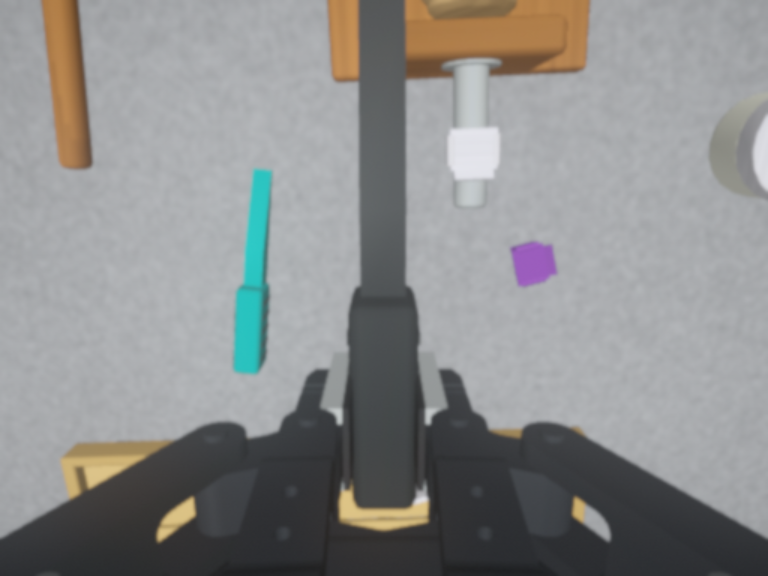

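The axle is at picture columns 455–489, with its free end at (470,207). The clip is at (473,153). The blade in the hand is centred at column 383. I'll measure the axle line.

```bash
python3 - <<'E'
from h import *
c=load('wrist');z=np.load('/tmp/o3.npz');Rt=R.from_quat(np.roll(z['q'],-1)).as_matrix()
f=cv2.GaussianBlur(c['frame'],(3,3),0).astype(float)
hsv=cv2.cvtColor(c['frame'],cv2.COLOR_BGR2HSV)
g=f.sum(2)/3
def edges(r0,r1,a,b):
    p=f[r0:r1,a:b].mean(0); d=np.abs(np.diff(p,axis=0)).sum(1)
    i=np.argsort(d)[::-1][:6]; return sorted([(int(a+k),round(float(d[k]),1)) for k in i])
for r in [(46,54),(54,62),(62,70),(70,80),(122,128),(128,134)]: print(r,edges(*r,290,345))
p=f[120:150,308:318].mean(1);d=np.abs(np.diff(p,axis=0)).sum(1);print('end rows',[(120+k,round(d[k],1)) for k in range(len(d)) if d[k]>3])
p=f[80:126,305:322].mean(1);d=np.abs(np.diff(p,axis=0)).sum(1);print('clip rows',[(80+k,round(d[k],1)) for k in range(len(d)) if d[k]>8])
print('clip cols',edges(90,114,285,345))
for r in[(2,8),(60,68),(120,128),(180,186)]: print('blade',edges(*r,230,285))
E
```

```text
(46, 54) [(302, 40.2), (303, 41.2), (304, 32.8), (323, 32.4), (324, 41.2), (325, 41.9)]
(54, 62) [(301, 26.6), (303, 22.9), (304, 28.9), (305, 24.4), (322, 22.9), (323, 23.4)]
(62, 70) [(300, 22.1), (301, 27.1), (303, 22.0), (304, 28.9), (305, 24.5), (322, 22.9)]
(70, 80) [(301, 23.9), (303, 21.9), (304, 29.0), (305, 24.3), (322, 23.4), (323, 21.9)]
(122, 128) [(301, 22.8), (303, 19.5), (304, 26.3), (305, 21.8), (321, 22.5), (322, 19.7)]
(128, 134) [(301, 19.3), (303, 22.2), (304, 26.7), (305, 21.5), (320, 19.7), (321, 24.0)]
end rows [(120, np.float64(5.3)), (121, np.float64(5.6)), (122, np.float64(3.5)), (134, np.float64(7.0)), (135, np.float64(20.5)), (136, np.float64(30.0)), (137, np.float64(22.1)), (139, np.float64(7.4)), (140, np.float64(4.3))]
clip rows [(83, np.float64(16.5)), (84, np.float64(28.9)), (85, np.float64(30.1)), (86, np.float64(18.8)), (116, np.float64(8.6)), (117, np.float64(23.8)), (118, np.float64(37.8)), (119, np.float64(31.9)), (120, np.float64(9.8))]
clip cols [(297, 41.9), (298, 44.6), (299, 28.0), (331, 33.1), (332, 41.9), (333, 31.1)]
blade [(237, 37.7), (238, 50.5), (239, 38.3), (268, 34.7), (269, 48.5), (270, 37.8)]
blade [(237, 46.0), (238, 78.1), (239, 68.0), (268, 38.1), (269, 67.9), (270, 65.2)]
blade [(237, 36.5), (238, 64.6), (239, 64.0), (269, 69.2), (270, 73.1), (271, 40.2)]
blade [(238, 42.8), (239, 75.2), (240, 73.3), (268, 47.0), (269, 79.0), (270, 73.0)]
```

```bash
python3 - <<'E'
from h import *
c=load('wrist');z=np.load('/tmp/o3.npz');Rt=R.from_quat(np.roll(z['q'],-1)).as_matrix()
T=lambda P:(Rt.T@(P-z['p'])*1000).round(1)
for r in (66,128): print(r,c['frame'][r-3:r+4,296:330].mean((0,2)).round().astype(int).tolist())
for f in(0,.008):
  print('f',f,'clip',T(onz(c,(315.4,102),.072+f)),'end',T(onz(c,(313.2,136.7),.060+f)),'far',T(onz(c,(313.6,50),.06+f)), onz(c,(313.2,136.7),.06+f))
Tp=lambda x,y,zz: px(c,z['p']+Rt@np.array([x,y,zz]))
print('blade proj tool y=0:',Tp(60,0,-.019/1)if 0 else [Tp(x/1000,0,-.01).round(1).tolist() for x in (30,55,70,90,105)])
t=load('top');s=load('side');
E
```

```text
66 [170, 171, 172, 173, 172, 164, 151, 149, 159, 170, 178, 184, 189, 193, 196, 198, 200, 201, 201, 201, 201, 200, 199, 196, 193, 188, 183, 175, 166, 164, 171, 175, 175, 174]
128 [177, 176, 175, 174, 172, 165, 155, 155, 165, 175, 181, 187, 192, 196, 198, 200, 201, 202, 201, 200, 199, 197, 194, 191, 187, 180, 172, 164, 162, 169, 173, 172, 171, 171]
f 0 clip [ 66.5  46.5 127.6] end [ 38.8  48.1 139.6] far [105.2  45.3 139.6] [0.60528485 0.03268506 0.06      ]
f 0.008 clip [ 66.6  45.1 119.6] end [ 39.7  46.7 131.6] far [104.1  44.  131.6] [0.60387806 0.0334644  0.068     ]
blade proj tool y=0: [[254.9, 197.6], [255.0, 135.8], [255.0, 95.6], [255.0, 37.9], [255.0, -8.8]]
```

Request:
servo_tool(moves=[[0,0,0,-0.46,10],[-0.6,0.5,0,0,10],[-0.8,0.6,0,0,10],[-0.7,0.6,0,0,10],[-0.35,0.28,0,0,10],[0,0,0.7,0,10],[0,0,1,0,10],[0,0,1,0,10]])

```text
time_s: 8.07
position: [0.6143, -0.0647, 0.1319]
tcp_rot: [0.001, 0.674, 0.739, 0.0]
contact_force: [-0.4, -0.4, -0.4]
opening: 0.016
grip_force: 97.8
```

Request:
servo_tool(moves=[[0,0,0.8,0,10],[0,0,0.4,0,10],[0,0,0,0,10],[0,0,0,0,10],[0,0,0,0,10]])

```text
time_s: 8.48
position: [0.6148, -0.0638, 0.1033]
tcp_rot: [0.001, 0.673, 0.739, 0.001]
contact_force: [0.2, 0.7, -0.8]
opening: 0.0158
grip_force: 97.8
```

```bash
python3 - <<'E'
from h import *
w=cap('wrist');s=cap('side');t=cap('top');o=env.get_obs();print(o['position'],o['tcp_rot'],o['contact_force'],o['wrist_torque'])
q=o['tcp_rot'];print(np.degrees(2*np.arctan2(q[2],q[1])))
Rt=R.from_quat(np.roll(q,-1)).as_matrix();tip=o['position']+Rt@[.1056,-.0005,.0033];E=np.array([.6046,.0331,.073]);print('tip',tip,(Rt.T@(tip-E)*1000).round(1))
def crop(c,n,k):
    p=px(c,(.604,.03,.07)).astype(int);print(n,p,px(c,tip),px(c,E));x,y=p[0]-n//2,p[1]-n//2
    return cv2.resize(c['frame'][y:y+n,x:x+n],(k,k),interpolation=cv2.INTER_CUBIC)
cv2.imwrite('pics/v4.png',np.hstack([crop(s,50,400),crop(t,50,400)]))
E
```

```text
[ 0.61478679 -0.06353112  0.10361771] [1.32698721e-03 6.73366673e-01 7.39307201e-01 6.51472953e-04] [ 0.07519467 -0.44831291 -0.76335867] [ 0.00729457 -0.00673289 -0.03135838]
95.34500377487412
tip [0.60446157 0.04156037 0.1002018 ] [  8.4   0.7 -27.2]
50 [222 226] [220.44652101 221.18484396] [221.71644077 226.88096788]
50 [221 160] [216.43012926 157.71268444] [220.21253313 159.80591783]
```

View pics/v4.png

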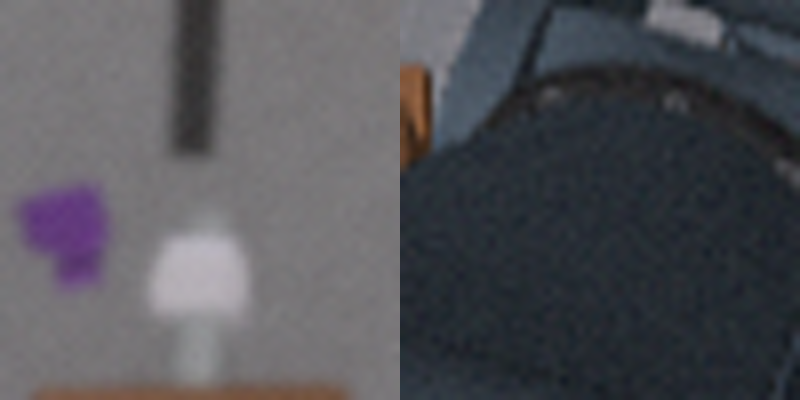

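The side view shows the tip at about (221,220) and the axle end at about (223,227), in line to within roughly 1 mm. The top view is blocked by the arm. I'll descend.

Request:
servo_tool(moves=[[0,0,0.3,0,10],[0,0,0.3,0,10],[0,0,0.15,0,10],[0,0,0.08,0,10],[0,0,0,0,10],[0,0,0,0,10]])

```text
time_s: 9.13
position: [0.6136, -0.0632, 0.0809]
tcp_rot: [-0.0, 0.673, 0.739, -0.0]
contact_force: [0.4, -0.3, -1.8]
opening: 0.0157
grip_force: 97.8
```

Request:
servo_tool(moves=[[0,0,0.03,0,10],[0,0,0.02,0,10],[0,0,0.02,0,10],[0,0,0.01,0,10],[0,0,0,0,10]])

```text
time_s: 9.55
position: [0.6138, -0.0633, 0.0794]
tcp_rot: [0.0, 0.673, 0.739, 0.0]
contact_force: [0.6, -0.1, -0.4]
opening: 0.0155
grip_force: 97.8
```

Request:
servo_tool(moves=[[0,0,0.02,0,10],[0,0,0.02,0,10],[0,0,0.02,0,10],[0,0,0,0,10]])

```text
time_s: 9.88
position: [0.6137, -0.0632, 0.0777]
tcp_rot: [-0.0, 0.673, 0.739, -0.0]
contact_force: [-0.5, -0.1, -1.6]
opening: 0.0163
grip_force: 97.8
```

Request:
servo_tool(moves=[[0,0,0.02,0,10],[0,0,0.02,0,10],[0,0,0,0,10]])

```text
time_s: 10.13
position: [0.6137, -0.0632, 0.0767]
tcp_rot: [-0.0, 0.673, 0.739, -0.0]
contact_force: [-0.5, 0.5, -1.0]
opening: 0.0161
grip_force: 97.8
```

Request:
servo_tool(moves=[[0,0,0.02,0,10],[0,0,0.02,0,10],[0,0,0,0,10]])

```text
time_s: 10.38
position: [0.6137, -0.0632, 0.0757]
tcp_rot: [-0.0, 0.673, 0.739, -0.0]
contact_force: [-0.1, -0.6, -1.6]
opening: 0.0164
grip_force: 97.8
```

Request:
servo_tool(moves=[[0,0,0.02,0,10],[0,0,0.02,0,10],[0,0,0,0,10]])

```text
time_s: 10.63
position: [0.6137, -0.0632, 0.0747]
tcp_rot: [-0.0, 0.673, 0.739, -0.0]
contact_force: [-0.2, -0.8, -0.7]
opening: 0.0158
grip_force: 97.8
```

Request:
servo_tool(moves=[[0,0,0.02,0,10],[0,0,0.02,0,10],[0,0,0,0,10]])

```text
time_s: 10.88
position: [0.6138, -0.0632, 0.0737]
tcp_rot: [-0.0, 0.673, 0.739, -0.0]
contact_force: [0.6, -0.1, -1.0]
opening: 0.0165
grip_force: 97.8
```

Request:
servo_tool(moves=[[0,0,0.02,0,10],[0,0,0.02,0,10],[0,0,0,0,10]])

```text
time_s: 11.13
position: [0.6139, -0.0633, 0.0732]
tcp_rot: [0.0, 0.673, 0.739, 0.0]
contact_force: [-0.7, -0.7, 2.6]
opening: 0.0161
grip_force: 98.2
```

Request:
servo_tool(moves=[[0,0,0,0,10],[0,0,0,0,10],[0,0,0,0,10]])

```text
time_s: 11.38
position: [0.6139, -0.0633, 0.0731]
tcp_rot: [0.0, 0.673, 0.739, 0.0]
contact_force: [-1.5, -1.3, 3.3]
opening: 0.0163
grip_force: 98.2
```

```bash
python3 - <<'E'
from h import *
o=env.get_obs();print(o['contact_force'],o['wrist_torque'],o['position'])
s=cap('side')
q=o['tcp_rot'];Rt=R.from_quat(np.roll(q,-1)).as_matrix();tip=o['position']+Rt@[.1056,-.0005,.0033];E=np.array([.6046,.0331,.0695]);print(tip,(Rt.T@(tip-E)*1000).round(1))
o=env.get_obs();print(o['contact_force'])
def crop(c,n,k):
    p=px(c,(.604,.03,.07)).astype(int);print(p,px(c,tip),px(c,E));x,y=p[0]-n//2,p[1]-n//2
    return cv2.resize(c['frame'][y:y+n,x:x+n],(k,k),interpolation=cv2.INTER_CUBIC)
cv2.imwrite('pics/v5.png',crop(s,44,528))
E
```

```text
[-1.50971836 -1.32528392  3.26814856] [0.21801253 0.17932432 0.05050458] [ 0.61392033 -0.06332272  0.07307586]
[0.60359531 0.0417722  0.06976674] [ 8.7 -0.2 -0.3]
[-0.65315813 -0.82328864  3.43492338]
[222 226] [221.72859317 230.67014292] [221.81793637 227.94079882]
```

View pics/v5.png

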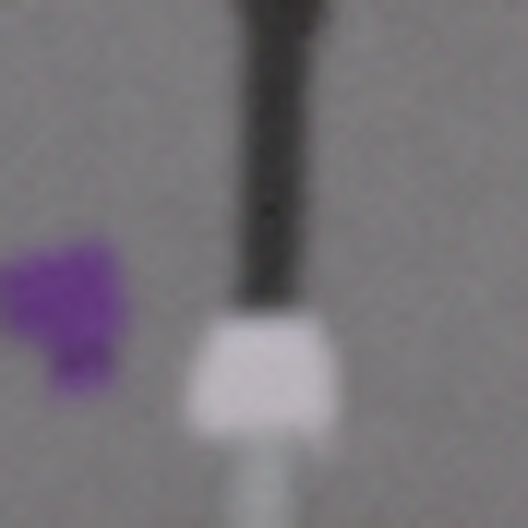

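The tip rests on the axle just short of the clip's lip: tip at picture (270,305), clip at (265,380). The press is about 4 N. I'll ease it slightly and slide in slowly.

Request:
servo_tool(moves=[[0,0,-0.006,0,10],[0.03,0,0,0,10],[0.04,0,0,0,10],[0.04,0,0,0,10],[0.04,0,0,0,10],[0.04,0,0,0,10]])

```text
time_s: 11.93
position: [0.6136, -0.0585, 0.0731]
tcp_rot: [0.0, 0.673, 0.739, 0.0]
contact_force: [0.7, -0.9, 3.9]
opening: 0.0161
grip_force: 98.3
```

Request:
servo_tool(moves=[[0.04,0,0,0,10],[0.04,0,0,0,10],[0.04,0,0,0,10],[0.04,0,0,0,10],[0.04,0,0,0,10]])

```text
time_s: 12.35
position: [0.614, -0.0557, 0.0736]
tcp_rot: [0.002, 0.673, 0.74, -0.001]
contact_force: [-0.4, -8.3, 4.6]
opening: 0.0161
grip_force: 98.5
```

Request:
servo_tool(moves=[[0.03,0,0,0,10],[0.03,0,0,0,10],[0.03,0,0,0,10],[0,0,0,0,10]])

```text
time_s: 12.68
position: [0.6142, -0.0541, 0.0737]
tcp_rot: [0.003, 0.673, 0.74, -0.001]
contact_force: [-0.0, -8.1, 4.7]
opening: 0.0159
grip_force: 98.5
```

Request:
servo_tool(moves=[[0.04,0,0,0,10],[0.04,0,0,0,10],[0.04,0,0,0,10],[0.04,0,0,0,10],[0,0,0,0,10]])

```text
time_s: 13.1
position: [0.6142, -0.0501, 0.0738]
tcp_rot: [0.003, 0.673, 0.74, -0.0]
contact_force: [1.6, -8.2, 4.5]
opening: 0.016
grip_force: 98.5
```

Request:
servo_tool(moves=[[0.04,0,0,0,10],[0.04,0,0,0,10],[0.04,0,0,0,10],[0.04,0,0,0,10],[0,0,0,0,10]])

```text
time_s: 13.52
position: [0.6141, -0.0464, 0.0739]
tcp_rot: [0.004, 0.673, 0.74, -0.0]
contact_force: [-0.1, -9.3, 4.2]
opening: 0.0163
grip_force: 98.5
```

Request:
servo_tool(moves=[[0.04,0,0,0,10],[0.05,0,0,0,10],[0.05,0,0,0,10],[0.05,0,0,0,10],[0.05,0,0,0,10],[0,0,0,0,10]])

```text
time_s: 14.02
position: [0.6135, -0.0401, 0.0739]
tcp_rot: [0.003, 0.673, 0.74, -0.0]
contact_force: [0.8, -7.9, 5.1]
opening: 0.0157
grip_force: 98.5
```

Request:
servo_tool(moves=[[0.04,0,0,0,10],[0.05,0,0,0,10],[0.05,0,0,0,10],[0.05,0,0,0,10],[0.05,0,0,0,10],[0,0,0,0,10]])

```text
time_s: 14.52
position: [0.6131, -0.0345, 0.074]
tcp_rot: [0.004, 0.673, 0.74, -0.0]
contact_force: [1.2, -9.1, 5.1]
opening: 0.0161
grip_force: 98.5
```

```bash
python3 - <<'E'
from h import *
o=env.get_obs();print(o['contact_force'],o['wrist_torque'],o['position'])
s=cap('side')
q=o['tcp_rot'];Rt=R.from_quat(np.roll(q,-1)).as_matrix();print(Rt.round(3));tip=o['position']+Rt@[.1056,-.0005,.0033];E=np.array([.6046,.0331,.0695]);d=tip-E;u=np.array([-.0906,.9959]);print(tip,d@np.r_[u,0],d@[.9959,.0906,0])
p=px(s,(.604,.03,.07)).astype(int);n=44;x,y=p[0]-n//2,p[1]-n//2
cv2.imwrite('pics/v6.png',cv2.resize(s['frame'][y:y+n,x:x+n],(528,528),interpolation=cv2.INTER_CUBIC))
E
```

```text
[ 1.15026632 -9.10729964  5.08399063] [-1.37152473 -0.17972647  0.03501392] [ 0.61310897 -0.03448925  0.07400497]
[[-0.094  0.996  0.005]
 [ 0.996  0.094 -0.005]
 [-0.006  0.005 -1.   ]]
[0.60267265 0.07057399 0.07009353] 0.037494960310636274 0.0014756940685580126
```

View pics/v6.png

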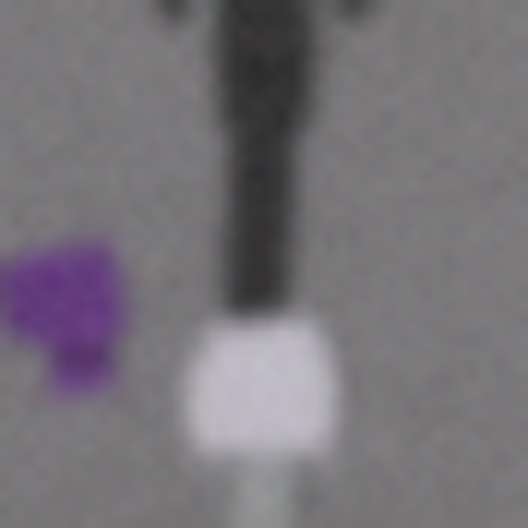

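The blade is under the clip with the clip still on the axle (blade at picture column 258, clip at 263) and the tip about 37 mm in. I'll keep sliding.

Request:
servo_tool(moves=[[0.04,0,0,0,10],[0.05,0,0,0,10],[0.05,0,0,0,10],[0.05,0,0,0,10],[0.05,0,0,0,10],[0.05,0,0,0,10],[0,0,0,0,10]])

```text
time_s: 15.15
position: [0.6122, -0.0268, 0.0738]
tcp_rot: [0.003, 0.673, 0.739, -0.0]
contact_force: [1.3, -7.1, 4.1]
opening: 0.0163
grip_force: 98.5
```

Request:
servo_tool(moves=[[0.04,0,0,0,10],[0.05,0,0,0,10],[0.05,0,0,0,10],[0.05,0,0,0,10],[0,0,0,0,10]])

```text
time_s: 15.57
position: [0.6121, -0.0242, 0.0741]
tcp_rot: [0.005, 0.672, 0.74, -0.001]
contact_force: [0.2, -14.1, 4.1]
opening: 0.0161
grip_force: 98.6
```

Request:
servo_tool(moves=[[0.03,0,0,0,10],[0.03,0,0,0,10],[0,0,0,0,10]])

```text
time_s: 15.82
position: [0.612, -0.0233, 0.0741]
tcp_rot: [0.005, 0.672, 0.74, -0.001]
contact_force: [0.3, -16.0, 4.6]
opening: 0.0161
grip_force: 98.6
```

Request:
servo_tool(moves=[[0.02,0,0,0,10],[0.02,0,0,0,10],[0,0,0,0,10]])

```text
time_s: 16.07
position: [0.6121, -0.0225, 0.0742]
tcp_rot: [0.005, 0.673, 0.74, -0.001]
contact_force: [1.3, -15.1, 4.6]
opening: 0.0159
grip_force: 98.6
```

Request:
servo_tool(moves=[[0,0,-0.016,0,10],[0.02,0,0,0,10],[0.02,0,0,0,10],[0,0,0,0,10]])

```text
time_s: 16.4
position: [0.6101, -0.0174, 0.0735]
tcp_rot: [0.001, 0.674, 0.739, 0.0]
contact_force: [-0.1, -0.4, 3.9]
opening: 0.0162
grip_force: 98.4
```

```bash
python3 - <<'E'
from h import *
o=env.get_obs();print(o['contact_force'],o['wrist_torque'],o['position'])
s=cap('side')
p=px(s,(.604,.03,.07)).astype(int);n=44;x,y=p[0]-n//2,p[1]-n//2
cv2.imwrite('pics/v7.png',cv2.resize(s['frame'][y:y+n,x:x+n],(528,528),interpolation=cv2.INTER_CUBIC))
E
```

```text
[-0.11840321 -0.38915414  3.86967675] [ 0.11314772  0.02028632 -0.03836861] [ 0.61006762 -0.01735118  0.0735475 ]
```

View pics/v7.png

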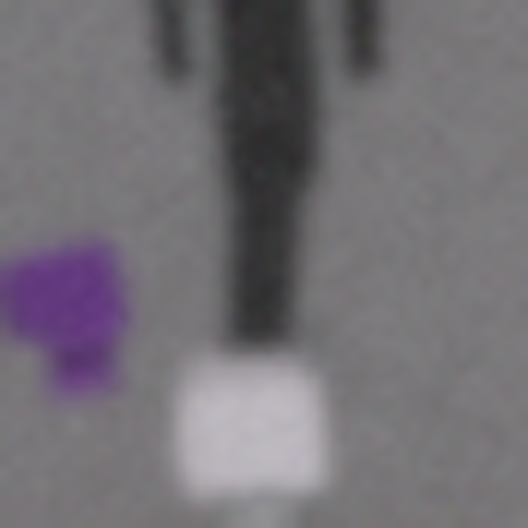

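It sprang off: the push force fell to zero and the clip moved forward with the blade, now at picture (255,425). I'll lift straight up, gently.

Request:
servo_tool(moves=[[0,0,-0.05,0,10],[0,0,-0.1,0,10],[0,0,-0.15,0,10],[0,0,-0.2,0,10],[0,0,-0.2,0,10],[0,0,-0.2,0,10],[0,0,-0.2,0,10],[0,0,-0.2,0,10]])

```text
time_s: 17.12
position: [0.6094, -0.0159, 0.1065]
tcp_rot: [0.0, 0.673, 0.739, 0.0]
contact_force: [0.6, -0.3, -1.0]
opening: 0.0161
grip_force: 97.7
```

Request:
servo_tool(moves=[[0,0,-0.2,0,10],[0,0,-0.3,0,10],[0,0,-0.3,0,10],[0,0,-0.3,0,10],[0,0,-0.2,0,10],[0,0,-0.1,0,10],[0,0,0,0,10]])

```text
time_s: 17.7
position: [0.6098, -0.0161, 0.1418]
tcp_rot: [0.001, 0.673, 0.739, 0.0]
contact_force: [-0.4, 0.4, -0.9]
opening: 0.0161
grip_force: 97.7
```

```bash
python3 - <<'E'
from h import *
o=env.get_obs();print(o['contact_force'],o['wrist_torque'],o['position'])
s=cap('side');w=cap('wrist')
p=px(s,(.604,.05,.12)).astype(int);n=66;x,y=p[0]-n//2,p[1]-n//2
cv2.imwrite('pics/v8.png',np.hstack([cv2.resize(s['frame'][y:y+n,x:x+n],(384,384),interpolation=cv2.INTER_CUBIC),w['frame'][:,60:450]]))
E
```

```text
[-0.41156778  0.42887497 -0.86561476] [-0.08115335  0.03588853  0.00852371] [ 0.60984843 -0.01609422  0.14180378]
```

View pics/v8.png

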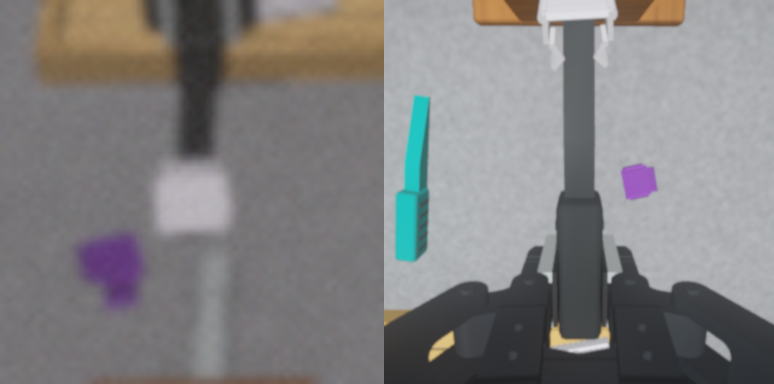

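The clip rides on the blade: wrist picture at about (578,10), with its legs at (550,50) and (603,50). I'll carry it to the tray.

Request:
servo_tool(moves=[[-0.3,-0.17,0,0,10],[-0.6,-0.34,0,0,10],[-0.9,-0.5,0,0,10],[-0.9,-0.5,0,0,10],[-0.9,-0.5,0,0,10],[-0.9,-0.5,0,0,10],[-0.9,-0.5,0,0,10],[-0.9,-0.5,0,0,10]])

```text
time_s: 18.47
position: [0.5354, -0.1823, 0.1404]
tcp_rot: [-0.0, 0.673, 0.739, -0.0]
contact_force: [0.1, -0.2, -1.5]
opening: 0.0161
grip_force: 97.8
```

Request:
servo_tool(moves=[[-0.9,-0.5,0,0,10],[-0.9,-0.5,0,0,10],[-0.9,-0.5,0,0,10],[-0.9,-0.5,0,0,10],[-0.9,-0.5,0,0,10],[-0.6,-0.34,0,0,10],[-0.4,-0.22,0,0,10],[-0.2,-0.1,0,0,10]])

```text
time_s: 19.13
position: [0.4702, -0.3319, 0.1405]
tcp_rot: [-0.0, 0.674, 0.739, -0.0]
contact_force: [0.5, 0.9, -1.5]
opening: 0.0158
grip_force: 97.9
```

Request:
servo_tool(moves=[[0,0,0.3,0,10],[0,0,0.6,0,10],[0,0,0.8,0,10],[0,0,0.8,0,10],[0,0,0.6,0,10],[0,0,0.3,0,10],[0,0,0.1,0,10],[0,0,0,0,10]])

```text
time_s: 19.8
position: [0.4713, -0.3292, 0.0527]
tcp_rot: [-0.001, 0.673, 0.74, 0.0]
contact_force: [-0.3, -0.2, -0.7]
opening: 0.0158
grip_force: 97.8
```

```bash
python3 - <<'E'
from h import *
o=env.get_obs();print(o['contact_force'],o['wrist_torque'],o['position'])
s=cap('side');w=cap('wrist')
p=px(s,(.46,-.25,.05)).astype(int);n=90;x,y=p[0]-n//2,p[1]-n//2
cv2.imwrite('pics/v9.png',np.hstack([cv2.resize(s['frame'][y:y+n,x:x+n],(384,384),interpolation=cv2.INTER_CUBIC),w['frame'][:,60:450]]))
E
```

```text
[-0.28050629 -0.22621183 -0.72152222] [-0.05806615 -0.08193869 -0.03802057] [ 0.47133469 -0.32918719  0.05267785]
```

View pics/v9.png

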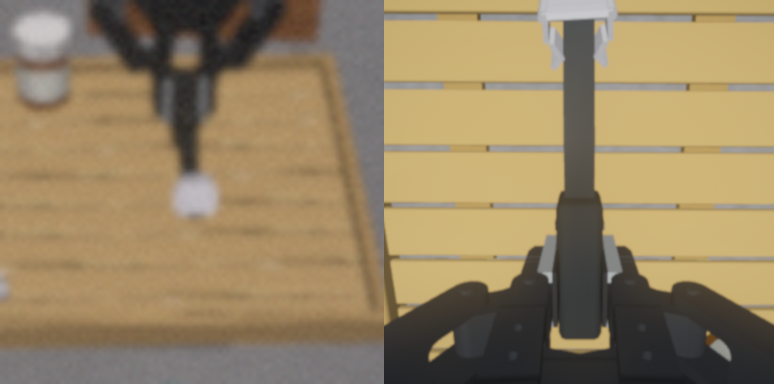

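The clip is still on the blade over free slats. I'll lower it slowly.

Request:
servo_tool(moves=[[0,0,0.2,0,10],[0,0,0.2,0,10],[0,0,0.2,0,10],[0,0,0.15,0,10],[0,0,0.1,0,10],[0,0,0.05,0,10],[0,0,0,0,10]])

```text
time_s: 20.48
position: [0.4711, -0.33, 0.0304]
tcp_rot: [-0.0, 0.673, 0.739, 0.0]
contact_force: [0.2, 0.4, -0.7]
opening: 0.0165
grip_force: 97.8
```

Request:
servo_tool(moves=[[0,0,0.04,0,10],[0,0,0.04,0,10],[0,0,0.04,0,10],[0,0,0.04,0,10],[0,0,0,0,10]])

```text
time_s: 20.9
position: [0.4712, -0.3301, 0.0268]
tcp_rot: [-0.0, 0.673, 0.739, 0.0]
contact_force: [-0.3, 0.2, -0.8]
opening: 0.0164
grip_force: 97.8
```

Request:
servo_tool(moves=[[0,0,0.04,0,10],[0,0,0.04,0,10],[0,0,0.04,0,10],[0,0,0,0,10]])

```text
time_s: 21.23
position: [0.4712, -0.3301, 0.0236]
tcp_rot: [-0.0, 0.673, 0.739, 0.0]
contact_force: [0.7, -0.7, -0.6]
opening: 0.0161
grip_force: 97.8
```

Request:
servo_tool(moves=[[0,0,0.03,0,10],[0,0,0.03,0,10],[0,0,0.03,0,10],[0,0,0,0,10]])

```text
time_s: 21.57
position: [0.4712, -0.3301, 0.0215]
tcp_rot: [-0.0, 0.673, 0.739, 0.0]
contact_force: [0.4, 0.8, -0.8]
opening: 0.0161
grip_force: 97.8
```

Request:
servo_tool(moves=[[0,0,0.03,0,10],[0,0,0.03,0,10],[0,0,0.02,0,10],[0,0,0,0,10]])

```text
time_s: 21.9
position: [0.4714, -0.3303, 0.0198]
tcp_rot: [0.0, 0.673, 0.739, 0.0]
contact_force: [0.7, 1.2, 0.9]
opening: 0.0161
grip_force: 98.1
```

Request:
servo_tool(moves=[[0,0,0.02,0,10],[0,0,0.02,0,10],[0,0,0.02,0,10],[0,0,0,0,10]])

```text
time_s: 22.23
position: [0.4714, -0.3303, 0.0185]
tcp_rot: [0.0, 0.673, 0.739, 0.0]
contact_force: [-0.2, -1.2, 4.4]
opening: 0.0161
grip_force: 98.6
```

Request:
servo_tool(moves=[[0,0,0.02,0,10],[0,0,0.02,0,10],[0,0,0.02,0,10],[0,0,0,0,10]])

```text
time_s: 22.57
position: [0.4712, -0.3299, 0.0167]
tcp_rot: [-0.0, 0.673, 0.739, 0.0]
contact_force: [-0.8, 0.3, 4.5]
opening: 0.0163
grip_force: 98.6
```

Request:
servo_tool(force=20, moves=[[0,0,0.02,0,10],[0,0,0.02,0,10],[0,0,0,0,10],[0,0,0,0,10],[0,0,0,0,17],[0,0,0,0,18],[0,0,0,0,19],[0,0,0,0,20]])

```text
time_s: 23.23
position: [0.4714, -0.3305, 0.0153]
tcp_rot: [0.0, 0.673, 0.739, -0.0]
contact_force: [0.2, 0.0, -0.1]
opening: 0.0199
grip_force: 0.0
```

Request:
servo_tool(moves=[[0,0,0,0,24],[0,0,0,0,30],[0,0,0,0,38],[0,0,0,0,44],[0,0,0,0,44]])

```text
time_s: 23.65
position: [0.4713, -0.3303, 0.0156]
tcp_rot: [0.0, 0.673, 0.739, -0.0]
contact_force: [0.2, -0.1, 0.3]
opening: 0.0442
grip_force: 0.0
```

Request:
servo_tool(moves=[[0,0,-0.2,0,44],[0,0,-0.5,0,44],[0,0,-1,0,44],[0,0,-1,0,44],[0,0,-1,0,44],[0,0,-1,0,44],[0,0,-0.5,0,44],[0,0,0,0,44]])

```text
time_s: 24.32
position: [0.4731, -0.3319, 0.1502]
tcp_rot: [0.004, 0.673, 0.739, -0.0]
contact_force: [0.8, -0.3, 0.4]
opening: 0.0438
grip_force: 0.0
```

```bash
python3 - <<'E'
from h import *
o=env.get_obs();print(o['contact_force'],o['position'],o['opening'],o['time_s'])
s=cap('side');w=cap('wrist')
p=px(s,(.46,-.25,.03)).astype(int);n=90;x,y=p[0]-n//2,p[1]-n//2
cv2.imwrite('pics/v10.png',np.hstack([cv2.resize(s['frame'][y:y+n,x:x+n],(384,384),interpolation=cv2.INTER_CUBIC),w['frame'][:,60:450]]))
E
```

```text
[ 0.81193014 -0.28946704  0.43140631] [ 0.47311209 -0.3318874   0.15019979] 0.04383273735251801 24.3167
```

View pics/v10.png

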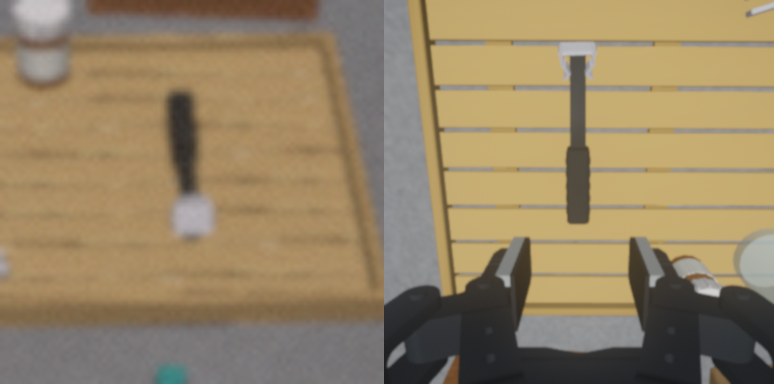

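The wedge lies on the slats with the clip on its blade (wrist picture, clip at about (577,55)), released and clear of the rim. I'll let it settle, then hand the job in.

Request:
servo_tool(moves=[[0,0,0,0,44],[0,0,0,0,44],[0,0,0,0,44],[0,0,0,0,44]])

```text
time_s: 24.75
position: [0.4709, -0.3298, 0.1445]
tcp_rot: [-0.001, 0.673, 0.739, 0.0]
contact_force: [-0.3, -0.5, -0.4]
opening: 0.0441
grip_force: 0.0
```

```bash
python3 -c "
from rig import env
print(env.close_job())"
```

```text
the job is handed in; nothing more can be done
None
```

The job is handed in at about 25 s: the clip sprang off onto the wedge, and both now lie released on the tray's slats inside the rim; the hand-in call gave no verdict.

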